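# Punch the identification dot into a specimen coupon

### The arm

A 6-joint arm with a two-finger parallel gripper is mounted at the origin on the work surface. World frame = base frame: x ahead of the robot, y to its left, z up, the work surface at z = 0. Lengths are in mm, angles in rad, forces in N, time in s.
With the tool pointing down it reaches from about 300 to 875 mm from the base axis. Payload 6.4 kg.
Tool frame: the origin (TCP) lies on the mounting face of the last link; the fingertips stand 166 mm ahead of it and the grasp point (between the pads) lies ctrl.grip_depth ahead of it (ctrl.grip_depth is the distance from the TCP to the grasp point, in mm); z points along the fingers, x is the direction in which the jaws open and shut, and the axes are right-handed (so a half turn about z gives the same grasp; the last joint's range is limited). The gripper opens to 88 mm and grips with 3 to 60 N. Pads are 18 mm wide; open, the fingers measure 123 mm over their backs; the gripper's body (75 mm by 187 mm) begins 45 mm behind the grasp point.
Start: joints at [-1.369, 0.181, 1.607, -0, 1.354, -0.206], TCP at [228.057, -527.857, 404.714] pointing down, gripper open.
Joint ranges: [-2.99, 2.99], [-0.89, 2.07], [0.3, 2.58], [-1.14, 4.28], [0, 2.63], [-3.12, 3.12]. Speed limits (rad/s): [2.57, 2.57, 3.01, 3.14, 3.14, 3.14].

### API

Orientations are given as [roll, pitch, yaw] about the fixed x, y, z axes, in that order (R = Rz(yaw) Ry(pitch) Rx(roll)).
In Python, from plant import ctrl, solve_ik, imaging, workorder gives the robot as it stands. Calls block until the motion is done:
- ctrl.movep(position, orientation): joint-space move of the TCP to a pose.
- ctrl.move_l(position, rotation=None, max_speed=150): straight line of the TCP; rotation=None keeps the orientation; max_speed is the mean speed in mm/s.
- ctrl.move_joints(angles): joint-space move.
- ctrl.ungrasp() and ctrl.grasp(grip_force=None): open the fingers fully, or close them until they stop; grip_force is the grip in N (None keeps the last).
- ctrl.pause(seconds).
- solve_ik(position, orientation): joint angles nearest the present ones, or None.
- ctrl.state(): the state.
- imaging.snapshot(name): name is "scene" or "top" or "wrist"; returns a dict with "image" (420x560x3 uint8, red, green, blue), "intrinsics" (3x3 intrinsics, pixels), "R" (3x3) and "t" (3): a world point X has camera coordinates R X + t; the wrist camera has in their place "hand_eye" (4x4, takes a point from camera to tool coordinates, whose origin is the TCP and whose axes are the tool frame's). Camera axes: x right, y down, z forward; pixel columns grow to the right and rows downward; lengths in mm; the calibration is good to about 2 mm. A picture is of the moment at which its call begins: read the wrist's pose just before it. There is no depth.
A pose or a line that the arm cannot do raises ctrl.MotionError and nothing moves.
- workorder.sign_off(): hands the job in, once; it reports no verdict.
The state is a dict: "time": time; "qpos": joint angles; "dq": joint speeds; "effort": joint torques, N m; "tcp_pos": TCP position; "ee_rot": TCP orientation; "ft_force": force on the tool from outside, world axes, zero at the start; "torque": the same for the moment, N m; "opening": opening from 0.0 (shut) to 1.0 (fully open).
Only numpy, scipy, OpenCV 4.12 (cv2) and the standard library are available. Lean on these libraries where they do the work, as an engineer would, in place of code of your own. Each camera call takes 0.05 s, during which the arm holds its last target. There are 200 camera calls.

### The job

Take the blue automatic punch out of its wooden block, put its brass tip through the guide hole of the white marking stand and press it straight down on the steel coupon until its spring trips with a snap. Stop there, without ramming it on to its end stop, then put it back upright and fully home in its block. Leave the other things on the bench where they are.

Things in the scene. Friction and masses are not known exactly. Their poses are not given: they have to be found in the camera images.
- punch: automatic spring punch, 136 mm, 0.23 kg, upright in the holder, tip down. Origin: tip end when out; z runs up its axis. Heights above origin: brass plunger 6 mm dia. 0-40 mm, steel nose 14 mm dia. 40-68, blue square grip sleeve 22 x 22 mm 68-124 (faces square to its x and y; grip here), red cap 18 mm dia. 124-136. The sleeve's lower shoulder (68) rests on the holder's top
- plunger (a joint): how far the tip is pushed in, m: 0 out (at rest), 0.011 on the hard end stop. The push needed rises from about 3.5 N at 0 to about 9 N at 0.007 to 0.0075, where the spring trips: the push then falls to about 3 N from 0.009 on. Tripped means past 0.0085. It springs out by itself when lifted
- tip (a point): end of the plunger, on the punch's axis; it moves with the plunger
- stand: white marking stand, fixed, base 150 x 110 mm, 85 mm high; origin at its underside's centre, z up. Aluminium guide arm, 50 mm wide, from a column on its +x side. Under it a fixed steel coupon on a rigid black stage, whose height differs every time and is not reported: coupon top 9 to 23 mm below the guide's top face, to be found by touch. Push stand and coupon with no more than 18 N
- guide (a point): centre of the guide hole's brass-rimmed mouth, on the guide arm's top face 85 mm above the bench, 30 mm to the stand's -x side. Vertical hole 12 mm in diameter through the 10 mm thick arm, with a 4 mm chamfer (20 mm wide at the mouth). Axes as the stand's
- holder: wooden block 64 x 64 x 76 mm, fixed; origin at the centre of its underside, z up
- holder_mouth (a point): centre of the holder's hole on its top face, 76 mm above the bench: vertical hole 18 mm in diameter, 73 mm deep, with a 4 mm chamfer at the mouth
- mount_black: black round resin specimen mount, 30 mm in diameter, 20 mm high, a bystander; origin at the centre of its underside
- mount_green: green round resin specimen mount, 30 mm in diameter, 20 mm high, a bystander; origin at the centre of its underside
- lens_cap: black lens cap, 48 mm in diameter, 10 mm high, a bystander; origin at the centre of its underside
- oil_bottle: amber bottle, 32 mm in diameter, 70 mm high, a bystander; origin at the centre of its underside
- screwdriver: orange-handled screwdriver lying on the bench, 170 mm long, a bystander; it lies along its x
- mouse: red computer mouse, 100 x 58 x 30 mm, a bystander; origin at the centre of its underside
Things that resemble listed ones, but are neither listed nor needed, are in the scene too. What is shaped like the punch but pink or purple is not meant.

How it is judged:
By the outcome, as a careful person would: the job done as asked, in the order asked, and still so for the second after the job is handed in, with the robot touching nothing.
It also fails if it takes over 64 s, if anything falls off the work surface, if the arm or the gripper's body presses on something with over 40 N, if the wrist force passes 120 N, or if a joint passes its speed limit or range.

## Working session

There is one attempt and no reset: what is moved stays moved. The work goes in short steps, each a Python script; the robot and the scene stay as the last script left them, time stands still between calls to the robot, and variables do not carry over. Pictures are saved under pics/ and viewed, about 8 in all and at most 12, crops included, and the job is handed in when it is done.

```bash
mkdir -p pics; ls; python3 - <<'E'
from plant import ctrl, imaging
import cv2, json, numpy as np
for n in ("scene","top"):
    s=imaging.snapshot(n); cv2.imwrite(f"pics/{n}0.png",s["image"][:,:,::-1])
    np.savez(f"{n}0.npz",**s); print(n,np.round(s["intrinsics"],1).tolist(),np.round(s["R"],3).tolist(),np.round(s["t"],1).tolist())
st=ctrl.state(); print(st, ctrl.grip_depth); print(imaging.snapshot("wrist")["hand_eye"])
E
```

```text
pics
scene [[399.6, 0.0, 283.3], [0.0, 399.6, 213.0], [0.0, 0.0, 1.0]] [[0.095, 0.995, -0.009], [0.586, -0.063, -0.808], [-0.805, 0.071, -0.589]] [-0.9, -180.6, 1362.5]
top [[543.2, 0.0, 263.3], [0.0, 543.2, 212.1], [0.0, 0.0, 1.0]] [[0.022, -1.0, 0.002], [-0.974, -0.022, -0.225], [0.225, 0.004, -0.974]] [-18.8, 461.8, 1577.9]
{'time': 0.1, 'qpos': array([-1.36927613e+00,  1.81468314e-01,  1.60788157e+00,  1.63728355e-06,
        1.35382358e+00, -2.06295973e-01]), 'dq': array([-3.81136789e-04, -1.88795015e-03, -1.00467365e-03, -6.21746201e-04,
        1.54917871e-03,  9.06657885e-05]), 'effort': array([ 5.65214050e-04, -4.34817338e+01, -3.42696726e+01,  7.03744031e-02,
        3.41095682e-02, -4.87607463e-05]), 'tcp_pos': array([ 228.0211885 , -527.61351947,  403.91193356]), 'ee_rot': array([-3.14126728e+00,  1.54696312e-03, -1.16298026e+00]), 'ft_force': array([-0.01711303,  0.19977909,  0.73204837]), 'torque': array([0.03265281, 0.02659373, 0.06210975]), 'opening': 1.001895712354309} 147.29999999999998
[[ 9.99999692e-01 -7.65109962e-04 -1.76172543e-04  7.29561080e-01]
 [ 7.82701181e-04  9.53846475e-01  3.00293673e-01 -7.85848522e+01]
 [-6.17161213e-05 -3.00293718e-01  9.53846780e-01  2.02578070e+01]
 [ 0.00000000e+00  0.00000000e+00  0.00000000e+00  1.00000000e+00]]
```

View pics/top0.png

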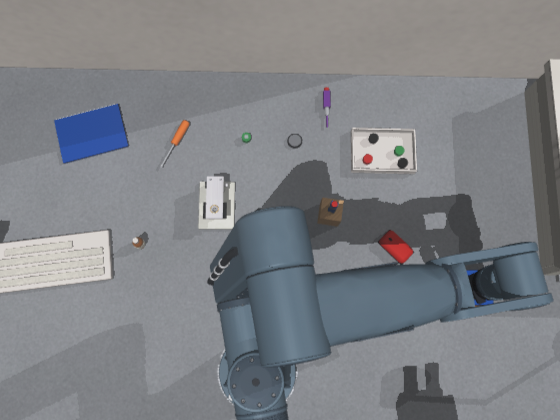

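View pics/scene0.png

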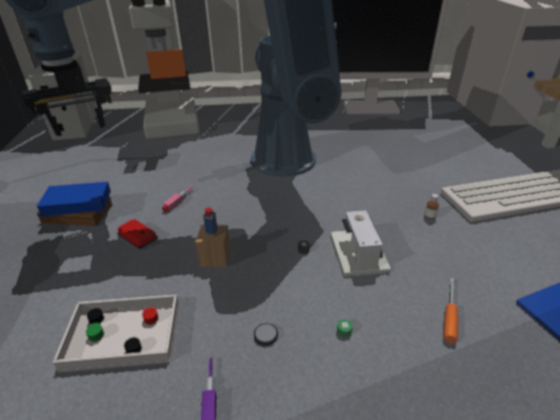

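The top view shows the blue punch (red cap ~(335,204)) in its block ~(331,211), and the stand's guide mouth ~(214,210) with its column toward +x. I'll cast rays, then look with the wrist camera.

```bash
cat > h.py <<'E'
from plant import ctrl, solve_ik, imaging, workorder
import numpy as np, cv2
from scipy.spatial.transform import Rotation as Ro
def ray(s,uv):
    d=np.linalg.inv(s["intrinsics"])@np.array([*uv,1.]); return -s["R"].T@s["t"], s["R"].T@d
def onz(s,uv,z):
    o,d=ray(s,uv); return o+d*(z-o[2])/d[2]
def wrist(name=None):
    st=ctrl.state(); s=imaging.snapshot("wrist")
    T=np.eye(4); T[:3,:3]=Ro.from_euler("xyz",st["ee_rot"]).as_matrix(); T[:3,3]=st["tcp_pos"]
    W=np.linalg.inv(T@s["hand_eye"]); s["R"],s["t"]=W[:3,:3],W[:3,3]
    if name: cv2.imwrite(f"pics/{name}.png",s["image"][:,:,::-1]); np.savez(f"{name}.npz",**s)
    return s
def tri(*rs):
    A=0;b=0
    for o,d in rs:
        d=d/np.linalg.norm(d); P=np.eye(3)-np.outer(d,d); A=A+P; b=b+P@o
    return np.linalg.solve(A,b)
E
python3 - <<'E'
from h import *
t=dict(np.load("top0.npz")); s=dict(np.load("scene0.npz"))
cap=onz(t,(335,204),144); g=onz(t,(214,210),85)
print("cap",cap,"guide",g,"cap scene",onz(s,(209,211),144),"guide scene",onz(s,(359,217),85))
def tryp(p,y):
    return solve_ik(p,[np.pi,0,y])
for n,p in(("w1",cap),("w2",g)):
    # tool y axis horizontal; yaw y, roll pi: tool y -> (sin y, -cos y)
    for y in(-np.pi/2,np.pi/2,0):
        q=tryp([p[0],p[1],390],y); print(n,y,q)
E
```

```text
cap [ 469.39464822 -211.57791146  144.        ] guide [457.80646205 136.85314019  85.        ] cap scene [ 477.20917679 -207.39184496  144.        ] guide scene [457.19054849 139.75639951  85.        ]
w1 -1.5707963267948966 [-6.54312291e-01  5.98117015e-02  1.77192781e+00 -4.44089210e-16
  1.30985315e+00  9.16484036e-01]
w1 1.5707963267948966 [-0.65431229  0.0598117   1.77192781  0.          1.30985315 -2.22510862]
w1 0 [-6.54312291e-01  5.98117015e-02  1.77192781e+00 -4.44089210e-16
  1.30985315e+00 -6.54312291e-01]
w2 -1.5707963267948966 [ 4.13743082e-02 -2.66205761e-02  1.85968321e+00 -4.44089210e-16
  1.30853002e+00  1.61217063e+00]
w2 1.5707963267948966 [ 4.13743082e-02 -2.66205761e-02  1.85968321e+00 -4.44089210e-16
  1.30853002e+00 -1.52942202e+00]
w2 0 [ 4.13743082e-02 -2.66205761e-02  1.85968321e+00 -4.44089210e-16
  1.30853002e+00  4.13743082e-02]
```

```bash
python3 - <<'E'
from h import *
ctrl.movep([472,-210,400],[np.pi,0,0]); wrist("w1")
ctrl.movep([458,138,340],[np.pi,0,0]); wrist("w2")
a=cv2.imread("pics/w1.png");b=cv2.imread("pics/w2.png")
print(ctrl.state()["time"])
E
```

```text
3.0583
```

View pics/w1.png

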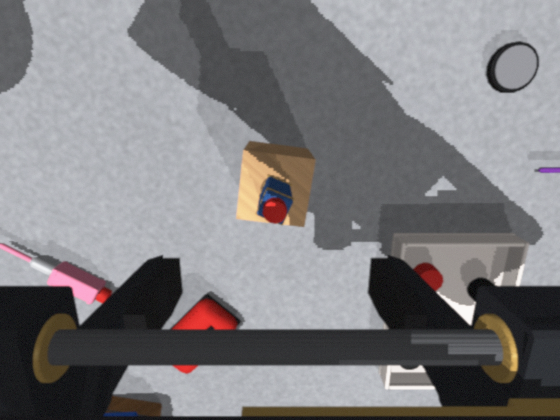

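View pics/w2.png

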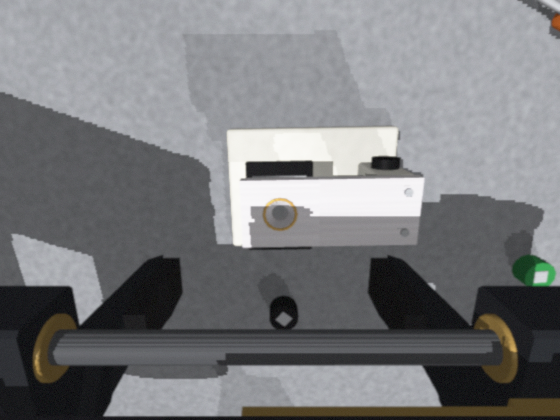

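w1: red cap at ~(274,210), sleeve blue ~(276,190), block ~(275,187). w2: brass-rimmed guide mouth at ~(280,214), arm running to +x. Now refine.

```bash
python3 - <<'E'
from h import *
ctrl.movep([474,-180,350],[np.pi,0,0]) # nearer view, offset so punch is higher in the picture
s3=wrist("w3"); s1=dict(np.load("w1.npz")); s2=dict(np.load("w2.npz"))
def red(s,c):
    h=cv2.cvtColor(s["image"],cv2.COLOR_RGB2HSV)
    m=(((h[...,0]<8)|(h[...,0]>172))&(h[...,1]>150)&(h[...,2]>60)).astype(np.uint8)
    n,l,st,ce=cv2.connectedComponentsWithStats(m); 
    out=[(ce[i].round(1).tolist(),st[i].tolist()) for i in range(1,n) if st[i][4]>60]; print(out); return m
red(s1,0); red(s3,0)
h=cv2.cvtColor(s2["image"],cv2.COLOR_RGB2HSV)[180:250,240:320]
m=((h[...,0]>10)&(h[...,0]<28)&(h[...,1]>90)).astype(np.uint8)
p=cv2.findNonZero(m); e=cv2.fitEllipse(cv2.convexHull(p)); print(len(p),e); c=(e[0][0]+240,e[0][1]+180)
print("guide",onz(s2,c,85))
i1=cv2.resize(s1["image"][130:240,220:330],(400,400),interpolation=cv2.INTER_CUBIC)
i3=cv2.resize(s3["image"][20:300,200:400],(400,560))
cv2.imwrite("pics/c.png",np.hstack([i1,i3[:400]])[:,:,::-1])
E
```

```text
[([274.4, 210.1], [263, 198, 24, 25, 462]), ([429.3, 275.2], [414, 263, 28, 28, 432]), ([103.2, 294.8], [96, 288, 15, 15, 154]), ([206.5, 317.6], [172, 299, 66, 31, 1279]), ([185.2, 367.6], [174, 365, 23, 8, 119])]
[([270.9, 282.6], [257, 267, 28, 32, 686]), ([185.3, 389.9], [144, 365, 88, 52, 3259])]
182 ((39.62543869018555, 34.066654205322266), (31.751365661621094, 33.1705322265625), 89.97139739990234)
guide [463.14946741 137.94544623  85.        ]
```

View pics/w3.png

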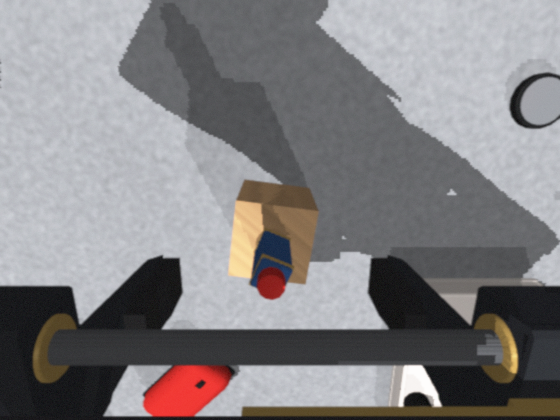

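w3: cap now at (271,283), too low in the frame for precision; shift the camera the other way for a clearer close view.

```bash
python3 - <<'E'
from h import *
ctrl.movep([474,-262,345],[np.pi,0,0]); s=wrist("w4"); im=s["image"]
ctrl.pause(.01)
h=cv2.cvtColor(im,cv2.COLOR_RGB2HSV)
def big(m):
    n,l,st,ce=cv2.connectedComponentsWithStats(m.astype(np.uint8)); 
    k=[i for i in range(1,n) if st[i][4]>300 and 200<ce[i][0]<340 and ce[i][1]<250]; print([(ce[i].round(1),st[i].tolist()) for i in k]); return [(l==i).astype(np.uint8) for i in k]
r=big(((h[...,0]<8)|(h[...,0]>172))&(h[...,1]>150)&(h[...,2]>60))
b=big((h[...,0]>100)&(h[...,0]<130)&(h[...,1]>100)&(h[...,2]>30))
for m in b: print("blue",cv2.minAreaRect(cv2.findNonZero(m)))
for m in r:
    e=cv2.fitEllipse(cv2.convexHull(cv2.findNonZero(m))); print(e,onz(s,e[0],144))
s1=dict(np.load("w1.npz"))
s3=dict(np.load("w3.npz"))
print("cap w1",onz(s1,(274.4,211),144),"w3",onz(s3,(270.9,284),144))
x0,y0=[int(v) for v in r[0].nonzero()[1::-1]] and (200,100)
cv2.imwrite("pics/c4.png",cv2.resize(im[100:260,200:360],(600,600),interpolation=cv2.INTER_CUBIC)[:,:,::-1])
E
```

```text
[(array([269.8, 150.5]), [254, 134, 33, 34, 873])]
[(array([270.1, 138.8]), [248, 125, 46, 37, 365])]
blue ((270.637939453125, 147.65516662597656), (38.067543029785156, 37.51045608520508), 21.801406860351562)
((269.82293701171875, 150.4209747314453), (32.522117614746094, 33.79826354980469), 172.5592041015625) [ 472.5851471 -208.4139691  144.       ]
cap w1 [ 472.48280694 -208.05842188  144.        ] w3 [ 472.62977868 -206.63090779  144.        ]Traceback (most recent call last):
  File "<stdin>", line 16, in <module>
TypeError: only length-1 arrays can be converted to Python scalars
```

```bash
python3 - <<'E'
import cv2
im=cv2.imread("pics/w4.png"); cv2.imwrite("pics/c4.png",cv2.resize(im[70:230,190:350],(592,592),interpolation=cv2.INTER_CUBIC))
E
```

```text
(no output)
```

View pics/c4.png

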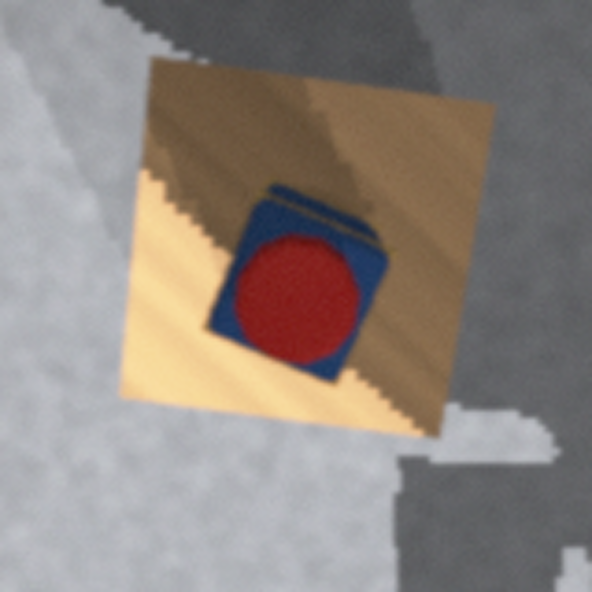

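```bash
python3 - <<'E'
from h import *
s=dict(np.load("w4.npz")); f=lambda u:np.array(u)/3.7+np.array([190,70])-.35
P=np.array([onz(s,f(u),132) for u in((258,197),(388,250),(335,380),(208,328))]); c=P.mean(0)
e=(P[1]-P[0]+P[2]-P[3])[:2]; e2=(P[1]-P[2]+P[0]-P[3])[:2]
yaw=np.mean([np.arctan2(e[1],e[0]),np.arctan2(-e2[0],e2[1])])
H=np.array([onz(s,f(u),76) for u in((153,57),(495,103),(440,437),(120,398))])
print(c,yaw,np.linalg.norm(P[1]-P[0]),"holder",H.mean(0))
x,y=472.5,-208.2; gd=ctrl.grip_depth; z=104+gd
ctrl.movep([x,y,z+75],[np.pi,0,yaw]); ctrl.move_l([x,y,z],max_speed=100)
f0=ctrl.state()["ft_force"]; ctrl.grasp(40); st=ctrl.state(); print(st["time"],f0,st["ft_force"],st["torque"],st["opening"]*88,st["tcp_pos"],st["qpos"])
np.save("grasp.npy",[x,y,z,yaw])
E
```

```text
[ 472.49184434 -208.67612863  132.        ] -0.3848092659294382 20.53745971595838 holder [ 472.55614047 -209.17257255   76.        ]
7.225 [0.69122262 0.32650898 0.32382482] [-0.51125563  0.04143971 -0.46518841] [-0.01728018 -0.03710642 -0.0279246 ] 21.913308602056706 [ 472.46148089 -208.18739499  251.27168626] [-6.45227586e-01  2.49718726e-01  1.86967920e+00 -4.01831794e-05
  1.02237140e+00 -2.60420545e-01]
```

```bash
python3 - <<'E'
from h import *
x,y,z,yaw=np.load("grasp.npy")
ctrl.move_l([x,y,z+112],max_speed=120); st=ctrl.state(); print(st["ft_force"],st["opening"]*88)
gx,gy=463.1,138
ctrl.move_l([gx,gy,z+112],max_speed=220); ctrl.move_l([gx,gy,z-8+97],max_speed=80)
ctrl.pause(.2); st=ctrl.state(); print(st["time"],st["ft_force"],st["torque"],st["tcp_pos"]); wrist("w5")
im=imaging.snapshot("scene"); np.savez("scene5.npz",**im)
a=cv2.imread("pics/w5.png")[60:340,140:420]; b=im["image"][140:260,310:430,::-1]
cv2.imwrite("pics/c5.png",np.hstack([cv2.resize(a,(400,400)),cv2.resize(b,(400,400))]))
E
```

```text
[ 0.8587207  -0.19957835 -2.55965075] 21.49999452776218
10.6667 [-0.02100842 -0.14366803 -2.60916534] [-0.00064403 -0.04887155  0.01773122] [463.33889158 137.96123547 340.81568883]
```

View pics/c5.png

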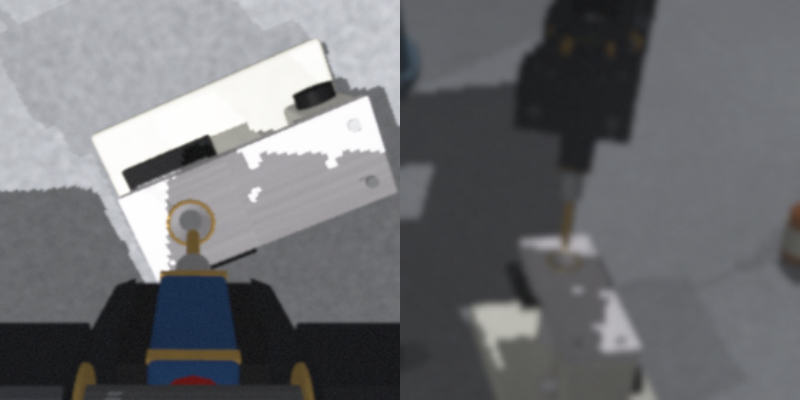

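Tip end shows at ~(274.7,222) in the full wrist image, ring centre at ~(273.3,215). Compute both in the same view (tip at z≈97, ring at 85).

```bash
python3 - <<'E'
from h import *
s=dict(np.load("w5.npz")); im=s["image"]; h=cv2.cvtColor(im,cv2.COLOR_RGB2HSV)
m=((h[...,0]>10)&(h[...,0]<28)&(h[...,1]>90)); 
m[:190]=0;m[245:]=0;m[:,:245]=0;m[:,305:]=0
for r in range(196,246,2): 
    c=np.flatnonzero(m[r]); print(r,c.min() if len(c) else None,c.max() if len(c) else None,len(c),[int(c[0])]+[int(v) for v in c[1:][np.diff(c)>1]] if len(c) else '')
ys,xs=np.nonzero(m); k=~((abs(xs-275)<8)&(ys>219)) & (ys<232)
e=cv2.fitEllipse(cv2.convexHull(np.stack([xs[k],ys[k]],1).astype(np.int32))); print(e,onz(s,e[0],85))
st=ctrl.state(); print(st["tcp_pos"],st["ee_rot"])
for v in(221,222.5): print("tip far edge",onz(s,(274.7,v),97))
T=Ro.from_euler("xyz",st["ee_rot"]).as_matrix(); print("tool y",T[:,1])
E
```

```text
196 None None 0 
198 None None 0 
200 271 275 5 [271]
202 265 281 11 [265, 276]
204 262 284 7 [262, 281]
206 260 286 5 [260, 284]
208 259 287 4 [259, 286]
210 258 288 4 [258, 287]
212 257 289 4 [257, 288]
214 257 289 4 [257, 288]
216 257 289 4 [257, 288]
218 257 289 4 [257, 288]
220 258 289 3 [258, 288]
222 259 288 8 [259, 273, 287]
224 260 287 12 [260, 272, 285]
226 261 285 12 [261, 271, 284]
228 263 283 16 [263, 271]
230 266 280 15 [266]
232 271 278 8 [271]
234 271 278 8 [271]
236 271 278 8 [271]
238 None None 0 
240 None None 0 
242 None None 0 
244 None None 0 
((273.0167236328125, 215.59524536132812), (31.456981658935547, 33.00271987915039), 92.08690643310547) [463.29109326 137.99285863  85.        ]
[463.26250009 138.02605252 340.72407419] [-3.14123484e+00 -7.58944661e-04 -3.84783095e-01]
tip far edge [464.43833073 137.60730904  97.        ]
tip far edge [464.02984711 136.6014984   97.        ]
tool y [-3.75357825e-01 -9.26879914e-01 -3.57816787e-04]
```

```bash
python3 - <<'E'
from h import *
x,y,z,yaw=np.load("grasp.npy"); gx,gy=463.4,139.4
def rd(n=3):
    f=[];p=[]
    for _ in range(n): ctrl.pause(.03); s=ctrl.state(); f.append(s["ft_force"]);p.append(s["tcp_pos"])
    return np.mean(f,0),np.mean(p,0),s["time"]
Z=z-8
ctrl.move_l([gx,gy,Z+92],max_speed=60); f0,_,_=rd(6); print(f0)
t=91.
while t>59:
    ctrl.move_l([gx,gy,Z+t],max_speed=20); f,p,tm=rd(); d=f-f0
    if d[2]>1.2 or np.hypot(*d[:2])>2 or t%5==0: print(t,d.round(2),(p-[0,0,Z]).round(2),tm)
    if d[2]>2 or np.hypot(*d[:2])>4: break
    t-=.75
np.savez("touch.npz",f0=f0,t=t,p=p)
E
```

```text
[ 0.19653561  0.12983028 -2.3467001 ]
85.0 [-0.32 -0.47  0.02] [463.39 139.39  84.98] 14.3667
71.5 [-1.43 -0.25  3.32] [463.48 139.42  71.8 ] 20.6667
```

```bash
python3 - <<'E'
from h import *
x,y,z,yaw=np.load("grasp.npy"); gx,gy=463.4,139.4; Z=z-8; T=np.load("touch.npz"); f0=T["f0"]; t=float(T["t"])
mx=0
while t>60.5:
    t-=.5 if t>65.2 else .3
    ctrl.move_l([gx,gy,Z+t],max_speed=20); ctrl.pause(.06)
    st=ctrl.state(); d=st["ft_force"]-f0; mx=max(mx,d[2]); pz=st["tcp_pos"][2]-Z
    print(round(t,2),d.round(1),round(pz,2),round(st["time"],2))
    if d[2]>14 or np.hypot(*d[:2])>8: print("stop"); break
    if mx>7 and d[2]<4.5 and 71.9-pz>9.2: print("tripped"); break
np.savez("press.npz",t=t,f0=f0)
ctrl.pause(.3); st=ctrl.state(); print((st["ft_force"]-f0).round(2),st["tcp_pos"]-[0,0,Z],st["opening"]*88)
E
```

```text
71.0 [-1.4  0.5  4. ] 71.1 20.98
70.5 [-1.3 -0.4  3.7] 70.54 21.28
70.0 [-0.2 -0.6  4. ] 70.03 21.59
69.5 [-0.5 -0.9  4.6] 69.53 21.9
69.0 [-0.9 -0.2  6.1] 69.04 22.21
68.5 [-0.2 -0.2  4.4] 68.52 22.52
68.0 [0.1 0.1 6. ] 68.04 22.82
67.5 [-1.5 -0.1  6.7] 67.53 23.13
67.0 [-0.7  0.4  7.1] 67.05 23.44
66.5 [-2.   0.5  7.5] 66.61 23.75
66.0 [-1.8 -0.4  7.5] 66.17 24.06
65.5 [-1.2 -0.4  8.7] 65.73 24.37
65.0 [-1.  -0.2  8.5] 65.3 24.68
64.7 [-1.6 -0.8  9.6] 65.09 24.98
64.4 [-2.2  0.2 10.6] 64.84 25.29
64.1 [-1.7 -1.1 10.5] 64.58 25.6
63.8 [-1.3  0.9 10.1] 64.3 25.91
63.5 [-1.1  0.3 10.9] 63.93 26.22
63.2 [-1.1 -0.2  6.9] 63.21 26.52
62.9 [0.4 0.8 3.8] 62.66 26.83
tripped
[ 0.23 -0.41  3.33] [463.36400536 139.39637638  62.77029291] 21.800643294191556
```

```bash
python3 - <<'E'
from h import *
x,y,z,yaw=np.load("grasp.npy"); gx,gy=463.4,139.4; Z=z-8; P=np.load("press.npz"); f0=P["f0"]
ctrl.move_l([gx,gy,Z+62.5],max_speed=20); ctrl.pause(.1); st=ctrl.state(); print((st["ft_force"]-f0).round(2),st["tcp_pos"]-[0,0,Z],st["time"])
ctrl.move_l([gx,gy,Z+100],max_speed=50); ctrl.pause(.1); st=ctrl.state(); print((st["ft_force"]-f0).round(2),st["time"])
wrist("w6")
cv2.imwrite("pics/c6.png",cv2.imread("pics/w6.png")[140:340,140:420])
ctrl.move_l([gx,gy,z+112],max_speed=120); ctrl.move_l([x,y,z+112],max_speed=220)
ctrl.pause(.1); wrist("w7"); print(ctrl.state()["time"])
a=cv2.imread("pics/w6.png")[60:340,140:420];b=cv2.imread("pics/w7.png")[60:340,140:420]
cv2.imwrite("pics/c7.png",np.hstack([cv2.resize(a,(400,400)),cv2.resize(b,(400,400))]))
E
```

```text
[ 0.94 -0.31  3.63] [463.37211376 139.39914142  62.4594022 ] 27.4833
[ 0.5  -0.33  0.14] 28.4833
30.7333
```

View pics/c7.png

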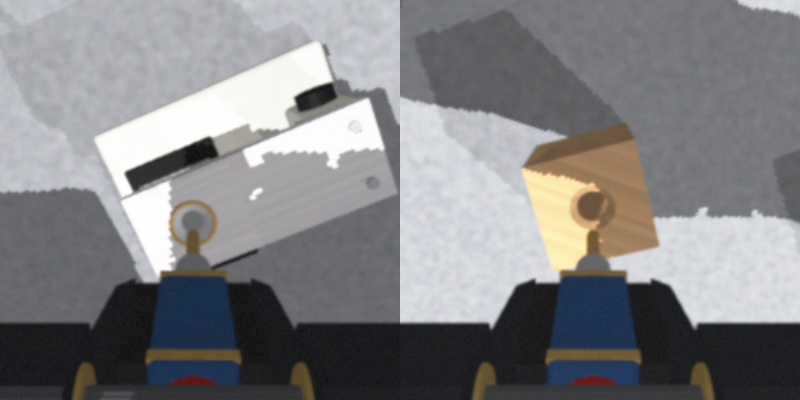

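Tip and grasp unchanged (left panel after the press; right: over the block, tip just below the mouth centre at crop (592,207)). Insert with force guard.

```bash
python3 - <<'E'
from h import *
x,y,z,yaw=np.load("grasp.npy"); f0=np.load("press.npz")["f0"]
h=[75,60,50,42,36,30,26,22,16,10,5,2.5,1.5,.8,.2,-.4,-1,-1.6]
for t in h:
    ctrl.move_l([x,y,z+t],max_speed=60 if t>2 else 20); ctrl.pause(.05); st=ctrl.state(); d=st["ft_force"]-f0
    print(t,d.round(1),round(st["tcp_pos"][2]-z,2),round(st["time"],2))
    if np.linalg.norm(d)>(6 if t>2 else 4): print("contact"); break
E
```

```text
75 [-0.  -0.6 -0.3] 75.34 31.55
60 [-0.2 -0.3 -0.2] 59.73 32.0
50 [-0.2  0.1  0.7] 49.72 32.37
42 [ 0.1 -0.8 -0.5] 41.71 32.7
36 [ 0.  -0.5  0.9] 35.76 33.0
30 [-1.  -0.9 -0.5] 29.72 33.3
26 [-0.1 -0.5 -0.4] 25.85 33.6
22 [-0.  -1.   0.2] 21.83 33.9
16 [ 0.1 -0.1  0. ] 15.66 34.2
10 [ 0.1 -0.2 -0.3] 9.69 34.5
5 [ 0.  -0.5 -0.4] 4.81 34.8
2.5 [0.1 0.8 0.3] 2.46 35.1
1.5 [-0.2 -0.1  0.2] 1.49 35.4
0.8 [-0.6  0.4 -0.3] 0.78 35.7
0.2 [0.2 0.1 0.4] 0.17 36.0
-0.4 [-1.9  0.7  6.1] -0.04 36.3
contact
```

Seated with a firm contact at the original height. Release, retreat and check.

```bash
python3 - <<'E'
from h import *
x,y,z,yaw=np.load("grasp.npy")
ctrl.ungrasp(); ctrl.pause(.2); ctrl.move_l([x,y,z+75],max_speed=100); ctrl.movep([474,-262,345],[np.pi,0,0]); ctrl.pause(.2); s=wrist("w8")
h=cv2.cvtColor(s["image"],cv2.COLOR_RGB2HSV)
m=(((h[...,0]<8)|(h[...,0]>172))&(h[...,1]>150)&(h[...,2]>60)).astype(np.uint8)
n,l,st,ce=cv2.connectedComponentsWithStats(m); print([(ce[i],st[i].tolist()) for i in range(1,n) if st[i][4]>300])
S=imaging.snapshot("scene")["image"]; b=cv2.imread("pics/w8.png")[70:230,190:350]
cv2.imwrite("pics/c8.png",np.hstack([cv2.resize(b,(400,400)),cv2.resize(S[150:350,150:350,::-1],(400,400))])); q=ctrl.state(); print(q["time"],q["ft_force"])
E
```

```text
[(array([272.00343249, 152.53432494]), [256, 136, 33, 34, 874]), (array([455.9721329, 259.471597 ]), [438, 243, 37, 34, 933]), (array([195.77070393, 311.50724638]), [161, 285, 68, 45, 1932])]
39.275 [-0.00976069 -0.45621942  0.06177857]
```

View pics/c8.png

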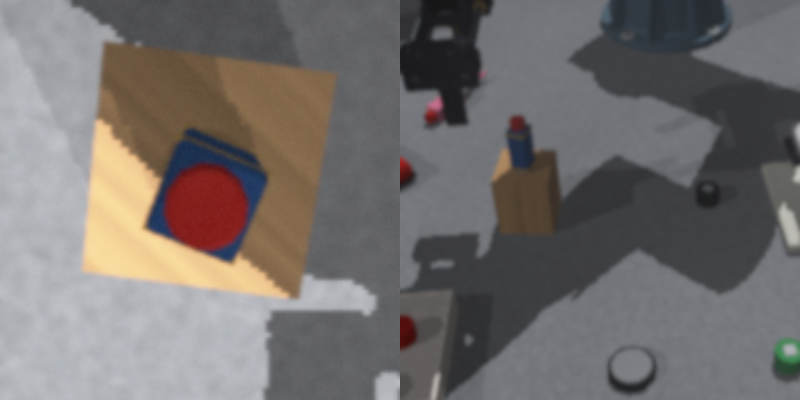

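The punch stands upright and fully seated, with the same cap size and view as before. Bystanders in view have not moved.

```bash
python3 -c "
from plant import workorder,ctrl
workorder.sign_off(); print(ctrl.state()['time'])"
```

```text
the job is handed in; nothing more can be done
the job is handed in; nothing more can be done
```

The blue punch is back upright and fully home in its block after one press on the coupon, and the job is handed in at about 39 s of the 64 s allowed.

- **Press:** The tip went through the guide hole and touched the coupon about 13 mm below the guide's top face. The push rose to about 10.9 N, then fell to about 3.5 N, which I read as the spring tripping. I stopped about 9.0 to 9.5 mm in. The force never rose again, so it did not reach the end stop.
- **Return:** Seating contact came at the same height as the original grasp, with a push of about 6 N. In the last wrist picture the cap is about 2 px from where it was in both directions, roughly 1 mm, and the same size as before. The bystanders visible in the last pictures look unmoved; I did not check the ones out of view.

Two readings disagreed:
- **Tip offset:** Before the press, the wrist view put the tip about 3 mm off the guide centre, while the scene view and the grasp measurements suggested about 1 mm. I corrected by 1.4 mm and the tip went in cleanly, with side forces no more than about 2.4 N.
- **Peak push:** The peak was a little above the stated 9 N, possibly from some friction in the guide. It stayed well under the 18 N limit.

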